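Zero the coffee grinder and back it off six clicks

ROBOT

A 6-joint arm with a two-finger parallel gripper is mounted at the origin on the work surface. World frame = base frame: x ahead of the robot, y to its left, z up, the work surface at z = 0. Lengths are in m, angles in degrees, forces in N, time in s.
With the tool pointing down it reaches from about 0.35 to 0.875 m from the base axis. Payload 4.2 kg.
Tool frame: the origin (TCP) lies between the finger pads; the fingertips stand 25 mm ahead of it and the grasp point (between the pads) lies 6 mm ahead of it (r.tips_ahead is the distance from the TCP to the fingertips, in m); z points along the fingers, y is the direction in which the jaws open and shut (so a half turn about z gives the same grasp; the last joint's range is limited). The gripper opens to 87 mm and grips with 3 to 60 N. Pads are 19 mm wide; open, the fingers measure 117 mm over their backs; the gripper's body (75 mm by 190 mm) begins 51 mm behind the grasp point.
Start: joints at [90.218, 22.042, 0.453, 0, -68.411, -14.817], TCP at [0.158, 0.605, 0.248] pointing down, gripper open.
Joint ranges: [-179.83, 179.83], [-69.29, 118.12], [-61.27, 80.66], [-181.25, 117.63], [-171.15, -9.14], [-177.46, 177.46]. Speed limits (degrees/s): [159.86, 159.86, 180, 180, 180, 180].

INTERFACE

Orientations are given as a 3x3 rotation matrix whose columns are the frame's x, y, z axes.
In Python, from station import r, vision, finish_job gives the robot as it stands.
- The arm moves only by the shell command python3 -m jog 'ROWS'. ROWS is a JSON object of lists of equal length, an entry for each row: "rot": the turn, a rotation vector about the world's x, y, z in degrees, a list of three; "delta_pos": the shift along the world's x, y, z in mm, a list of three; "grip": the opening in per cent of the stroke, from 0 (shut) to 100 (fully open). A call has 1 to 10 rows; each row shifts and turns the commanded pose from where the row before left it; what a row does not reach is not made up. A row lasts 1/12 s, in which the tool goes at most 41.7 mm and 7.16 degrees, less where a joint would pass 70% of its speed; a pose out of reach is approached as far as the arm can. A call with a gripper value outside its range is refused whole. The fingers move at their own pace and stop on an object; the grip force is fixed at half the most. Time passes only in rows, so rows that do not move let the fingers close. It gives the time, the measured TCP pose, the force and the opening at its end, in the units of the state.
- r.sense(): the state, without advancing time (a new reading comes with each control period).
- vision.capture(name): name is "scene" or "top"; returns a dict with "frame" (400x640x3 uint8, red, green, blue), "K" (3x3 intrinsics, pixels), "k1" (the pictures are not rectified: a ray, as slopes to the right and down, at radius r is drawn at 1 + k1 r^2 times it, then the intrinsics apply), "xyz" and "orientation" of the camera in the world. Camera axes: x right, y up, looking along -z (the intrinsics and any distortion apply to the point x, -y, -z); pixel columns grow to the right and rows downward; lengths in m; the calibration is good to about 2 mm. A picture is of the moment at which its call begins. There is no depth.
- finish_job(): hands the job in, once; it reports no verdict.
The state is a dict: "time_s": time; "joints": joint angles; "joint_velocities": joint speeds; "effort": joint torques, N m; "tcp_pos": TCP position; "ee_rot": TCP orientation; "wrist_force": force on the tool from outside, world axes, zero at the start; "moment": the same for the moment, N m; "gripper_width": opening from 0.0 (shut) to 1.0 (fully open).
Only numpy, scipy, OpenCV 4.12 (cv2) and the standard library are available. Lean on these libraries where they do the work, as an engineer would, in place of code of your own. Each camera call takes 0.05 s, during which the arm holds its last target. There are 200 camera calls.

TASK

The coffee grinder on the desk has been taken apart and cleaned, so its grind dial must be zeroed by feel: turn the dial clockwise, seen from above, until the burrs just meet and it stops, without forcing it past that, and then turn it back counter-clockwise exactly six clicks. Then put the grinder's wooden lid back on its throat, fully down, and let go, leaving everything else on the desk where it stands.

Things in the scene. Friction and masses are not known exactly. Their poses are not given: they have to be found in the camera images.
- grinder: Coffee grinder, fixed: white body, flat top 180 mm above the desk, foot 195 x 110 mm. Origin on the desk under the dial's vertical axis; x points from the chute to the motor column, z up. The top reaches 46 mm to -x, 115 mm to +x and 46 mm to each side of the axis; the foot 75 mm to -x and 120 mm to +x.
- dial_grip (a point): Grind dial: black knurled round collar, 60 mm diameter, 30 mm tall, axis vertical, on the grinder's top. Point on the axis, 203 mm above the desk, the height to grip from above in any yaw; the dial spans 18 mm below it to 12 mm above; the throat stands through it to 22 mm above. Clockwise closes the burrs. 18 clicks a turn (20 degrees each). At the start 2 to 5 clicks from the stop.
- dial_mark (a point): Light line on the dial's top, 26 mm from the axis; turns with the dial but does not show where the stop is (lost in cleaning, it may be anywhere). A sprung ball drops into a notch at every click, the stop included, and pulls the dial, when let go, into the nearest notch; passing a click takes about 0.2 N m each way, rising and then dropping.
- burr_gap (a joint): Burr gap in m: 0 where the burrs just touch, 0.00002 more per click opened, negative when forced. Too fine for the measured value to tell clicks: go by feel. At the stop the dial does not click over: the moment rises on, to about 0.27 N m at 0.05 rad past the touch; at 0.15 rad past it (about 0.4 N m) the burrs are forced.
- throat_rim (a point): Centre of the top edge of the grinder's throat, an upright round aluminium tube through the dial: 46 mm outside, 39 mm bore, rim 225 mm above the desk and 10 mm above the dial's top. Fixed to the grinder; z up.
- lid_grip (a point): Wooden lid, upright on the desk: plug 33 mm diameter, 8 mm tall; disc 78 mm diameter, 6 mm thick; round knob 20 mm diameter, 30 mm tall; 44 mm in all, about 90 g. Point on its axis, 37 mm above the plug's foot, 23 mm above the disc, where to grip the knob from above. With the lid on, the plug is in the throat, the disc on the rim and this point 29 mm above the throat rim.
- dosing_cup: Bystander: steel cup, 48 mm diameter, 55 mm tall, on the grinder's foot below the chute. Origin at the centre of its underside.
- mug: Bystander: blue ceramic mug, 82 mm diameter, 95 mm tall, with a handle. Origin at the centre of its underside.
- bean_jar: Bystander: amber glass jar with a metal cap, 84 mm diameter, 130 mm tall. Origin at the centre of its underside.
- tumbler: Bystander: white drinking can, 72 mm diameter, 185 mm tall. Origin at the centre of its underside.
- brush: Bystander: small cleaning brush, 150 mm long, lying on the desk beyond the lid. Origin under its middle, x along its length.
- scoop: Bystander: coffee spoon, 140 mm long, lying on the desk on the robot's side of the lid. Origin under its middle, x along its length.
- mouse: Bystander: black computer mouse on a blue pad, 105 x 60 x 32 mm. Origin at the centre of its underside.

How it is judged:
By the outcome, as a careful person would: the job done as asked, in the order asked, and still so for the second after the job is handed in, with the robot touching nothing.
It also fails if it takes over 72 s, if anything falls off the work surface, if the arm or the gripper's body presses on something with over 40 N, if the wrist force passes 120 N, or if a joint passes its speed limit or range.

## Working session

There is one attempt and no reset: what is moved stays moved. The work goes in short steps, Python scripts to look and compute and a shell command to move; the robot and the scene stay as the last step left them, time stands still between calls to the robot, and variables do not carry over. Pictures are saved under pics/ and viewed, about 8 in all and at most 12, crops included, and the job is handed in when it is done.

```bash
mkdir -p pics
cat > h.py <<'E'
import numpy as np, cv2
from station import r, vision
def cap(n):
    c=vision.capture(n); return c
def ray(c,u,v):
    K=np.array(c["K"]); x=(u-K[0,2])/K[0,0]; y=(v-K[1,2])/K[1,1]
    a,b=x,y
    for _ in range(20):
        s=1+c["k1"]*(a*a+b*b); a,b=x/s,y/s
    d=np.array(c["orientation"])@np.array([a,-b,-1.]); return np.array(c["xyz"]),d/np.linalg.norm(d)
def plane(c,u,v,z):
    o,d=ray(c,u,v); return o+d*(z-o[2])/d[2]
def proj(c,p):
    q=np.array(c["orientation"]).T@(np.array(p)-np.array(c["xyz"])); a,b=q[0]/-q[2],-q[1]/-q[2]
    s=1+c["k1"]*(a*a+b*b); K=np.array(c["K"]); return K[0,0]*a*s+K[0,2],K[1,1]*b*s+K[1,2]
def save(c,n,box=None,k=1):
    f=c["frame"][:,:,::-1]
    if box: f=f[box[1]:box[3],box[0]:box[2]]
    cv2.imwrite("pics/"+n,cv2.resize(f,None,fx=k,fy=k,interpolation=cv2.INTER_CUBIC))
E
python3 - <<'E'
from h import *
import pickle
for n in("scene","top"):
    c=cap(n); save(c,n+"0.png"); pickle.dump(c,open(n+"0.pkl","wb")); print(n,c["xyz"],np.round(c["orientation"],3).tolist(),c["K"],c["k1"])
s=r.sense(); print(s); print(r.tips_ahead)
E
```

```text
scene [ 1.12431841 -0.26897676  1.04429096] [[0.554, -0.651, 0.519], [0.833, 0.432, -0.347], [0.002, 0.624, 0.781]] [[432.4739731    0.         312.4850097 ]
 [  0.         432.4739731  197.77748129]
 [  0.           0.           1.        ]] -0.0067968003787319065
top [0.32378684 0.10894476 1.19514936] [[0.001, 0.976, -0.216], [-1.0, 0.001, 0.001], [0.001, 0.216, 0.976]] [[414.40581143   0.         318.15915838]
 [  0.         414.40581143 194.10351235]
 [  0.           0.           1.        ]] 0.01800739103612998
{'time_s': 0.1, 'joints': array([ 9.02180413e+01,  2.20866884e+01,  3.88030612e-01, -2.40249859e-02,
       -6.84113470e+01, -1.48153410e+01]), 'joint_velocities': array([-0.02516041, -0.19810629,  0.17050027,  0.00805187,  0.07962819,
        0.02355588]), 'effort': array([-3.66814020e-04, -3.91687274e+01,  1.87934035e+01,  4.23191249e+00,
        1.34776978e-02, -7.36192419e-05]), 'tcp_pos': array([0.15739148, 0.60435743, 0.24657167]), 'ee_rot': array([[ 9.67682082e-01, -2.52173039e-01, -3.82590762e-04],
       [-2.52173303e-01, -9.67680181e-01, -1.92138427e-03],
       [ 1.14295813e-04,  1.95576831e-03, -9.99998081e-01]]), 'wrist_force': array([-0.07619769,  0.75118121,  0.22951094]), 'moment': array([-0.01746122, -0.02326474,  0.01796894]), 'gripper_width': 1.0010624761503781}
0.025
```

View pics/scene0.png

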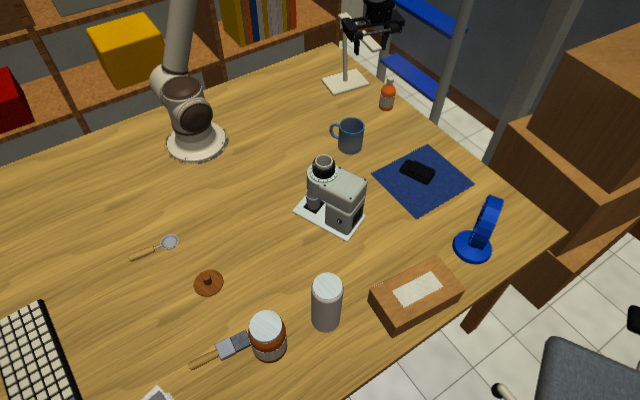

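View pics/top0.png

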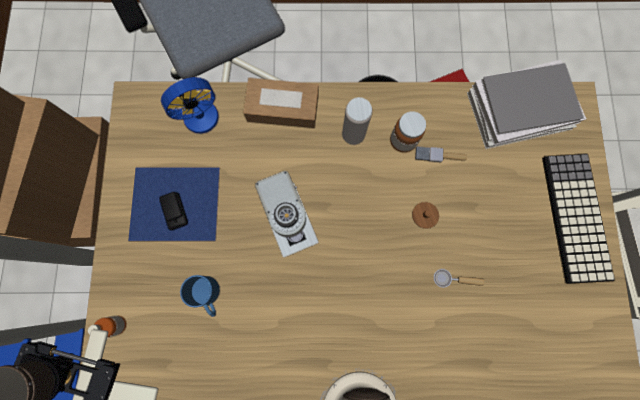

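The scene view shows the grinder with its dial at about (323,165) and the lid at (208,282). In the top view the dial is at (287,215) and the lid at (425,215). I'll crop in for precision.

Run:
```python
from h import *
import pickle
t=pickle.load(open("top0.pkl","rb"));s=pickle.load(open("scene0.pkl","rb"))
def cr(c,x,y,w=32):
    f=c["frame"][y-w:y+w,x-w:x+w,::-1]; return cv2.resize(f,(380,380),interpolation=cv2.INTER_CUBIC)
g=np.hstack([cr(t,287,215),cr(s,323,170)]); 
cv2.imwrite("pics/crop1.png",g)
# lid blobs
for n,c,(x,y) in(("top",t,(425,215)),("scene",s,(208,283))):
    f=c["frame"].astype(int); hsv=cv2.cvtColor(c["frame"],cv2.COLOR_RGB2HSV)
    print(n,f[y,x+8],hsv[y,x+8],hsv[y,x+25])
    m=cv2.inRange(hsv,(0,100,40),(13,255,200)); w=np.zeros_like(m); w[y-22:y+22,x-25:x+25]=255; m&=w
    k,l,st,ce=cv2.connectedComponentsWithStats(m); i=1+np.argmax(st[1:,4]); print(st[i],ce[i],plane(c,*ce[i],0.014))
```

```text
top [134  94  65] [ 13 131 134] [ 18  98 175]
[412 203  27  25 422] [425.08530806 215.03317536] [ 0.52401372 -0.2001824   0.014     ]
scene [141  83  34] [ 14 194 141] [ 19 148 167]
[203 279   9   6  26] [207.34615385 281.69230769] [ 0.52317185 -0.1997376   0.014     ]
```

View pics/crop1.png

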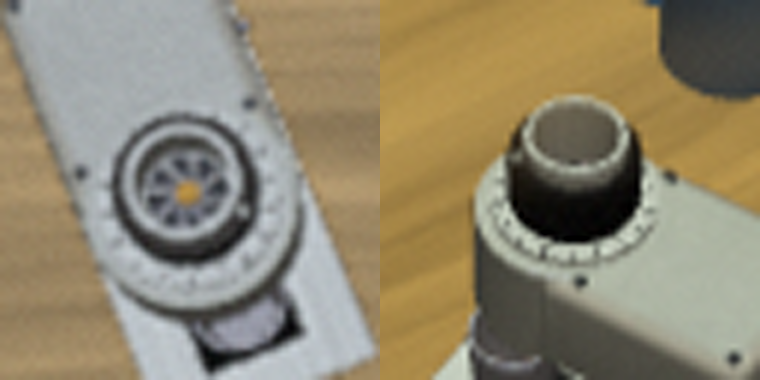

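The crops show the throat rim centred at about (286.1,213.4) in the top view and (323.4,159.8) in the scene view. The mark is at about (295.5,218) in the top view, and in the scene view it's at the upper left of the collar.

Run:
```python
from h import *
import pickle
t=pickle.load(open("top0.pkl","rb"));s=pickle.load(open("scene0.pkl","rb"))
a=plane(t,286.1,213.4,.225);b=plane(s,323.4,159.8,.225);print(a,b)
m=plane(t,295.5,218,.215);print("mark",m)
m2=plane(s,291+(516-380)/5.94-.4,138+157/5.94-.4,.215);print("mark scene",m2)
c=(a+b)/2
for q in(m-a,m2-b): print(np.hypot(*q[:2]),np.degrees(np.arctan2(q[1],q[0])))
for p in(a,b): print([np.round(proj(k,p),1) for k in (t,s)])
# grinder axis direction: body long direction from foot corners etc: top edges at z .18
e1=plane(t,255+12/5.94,183+10/5.94,.18);e2=plane(t,255+80/5.94,183+172/5.94,.18);d=e1-e2;print("body yaw",np.degrees(np.arctan2(d[1],d[0])))
e1=plane(t,255+240/5.94,183+25/5.94,.18);e2=plane(t,255+262/5.94,183+105/5.94,.18);d=e1-e2;print("body yaw",np.degrees(np.arctan2(d[1],d[0])))
# lid disc/knob
print("knob top top",proj(t,[.524,-.2,.044]),"scene",proj(s,[.524,-.2,.044]))
for nm,c_,u,v in(("mug",t,200,290),("mouse",t,174,211),("tumbler",t,358,112),("jar",t,410,125)): print(nm,plane(c_,u,v,{"mug":.095,"mouse":.02,"tumbler":.185,"jar":.13}[nm]))
```

```text
[0.49168417 0.18441065 0.225     ] [0.49078    0.18883447 0.225     ]
mark [0.48229005 0.16251193 0.215     ]
mark scene [0.48128629 0.16416714 0.215     ]
0.023828628531712318 -113.21836949948126
0.026431190087945335 -111.05021440864566
[array([286.1, 213.4]), array([322.2, 160.7])]
[array([284.2, 213.8]), array([323.4, 159.8])]
body yaw 23.788364641929196
body yaw 15.674979911050558
knob top top (np.float64(427.71808466160184), np.float64(213.2580119067846)) scene (np.float64(205.20633841248645), np.float64(276.5023242471341))
mug [0.31365722 0.4128759  0.095     ]
mouse [0.5338412  0.52215707 0.02      ]
tumbler [0.76709485 0.00467951 0.185     ]
jar [ 0.75330594 -0.14217639  0.13      ]
```

```bash
cat > s.py <<'E'
import sys
from h import *
s=r.sense(); R=np.array(s["ee_rot"])
print("t%.2f tcp %s yaw %.2f F %s M %s g %.3f J1 %.1f J6 %.1f"%(s["time_s"],np.round(np.array(s["tcp_pos"])*1000,1),np.degrees(np.arctan2(R[1,0],R[0,0])),np.round(s["wrist_force"],1),np.round(s["moment"],3),s["gripper_width"],s["joints"][0],s["joints"][5]),"tilt",np.round(R[:2,2],3))
E
python3 -m jog '{"delta_pos":[[24,-30,5],[24,-30,5],[24,-30,5],[24,-30,5],[24,-30,5],[24,-30,5],[24,-30,5],[24,-30,5],[24,-30,5],[24,-30,5]],"rot":[[0,0,0],[0,0,0],[0,0,0],[0,0,0],[0,0,0],[0,0,0],[0,0,0],[0,0,0],[0,0,0],[0,0,0]],"grip":[100,100,100,100,100,100,100,100,100,100]}'
python3 s.py
```

```text
time_s: 0.93
tcp_pos: [0.398, 0.303, 0.2976]
ee_rot: [[0.968, -0.252, -0.0], [-0.252, -0.968, -0.0], [-0.0, 0.0, -1.0]]
wrist_force: [0.8, 0.2, 0.6]
gripper_width: 0.997
t0.93 tcp [398.  303.  297.6] yaw -14.57 F [0.8 0.2 0.6] M [ 0.113 -0.019  0.047] g 0.997 J1 55.9 J6 19.5 tilt [-0. -0.]
```

```bash
python3 -m jog '{"delta_pos":[[23,-29,0],[23,-29,0],[23,-29,0],[23,-29,0],[1,-1,0],[0,0,0],[0,0,0]],"rot":[[0,0,0],[0,0,0],[0,0,0],[0,0,0],[0,0,0],[0,0,0],[0,0,0]],"grip":[100,100,100,100,100,100,100]}'
python3 - <<'E'
from h import *
c=cap("scene");t=cap("top")
def cr(c,p,w=40):
    x,y=[int(round(v)) for v in proj(c,p)]; print(x,y); return cv2.resize(c["frame"][y-w:y+w,x-w:x+w,::-1],(400,400),interpolation=cv2.INTER_CUBIC)
cv2.imwrite("pics/above.png",np.hstack([cr(c,[.491,.187,.225]),cr(t,[.491,.187,.225])]))
E
python3 s.py
```

```text
time_s: 1.52
tcp_pos: [0.4903, 0.1876, 0.2971]
ee_rot: [[0.967, -0.253, -0.001], [-0.253, -0.967, -0.0], [-0.001, 0.001, -1.0]]
wrist_force: [-0.1, 1.1, -0.8]
gripper_width: 1.001
323 160
285 214
t1.62 tcp [489.9 188.5 297.4] yaw -14.52 F [0.5 0.2 0.3] M [0.004 0.058 0.036] g 1.000 J1 38.8 J6 36.7 tilt [-0.  0.]
```

View pics/above.png

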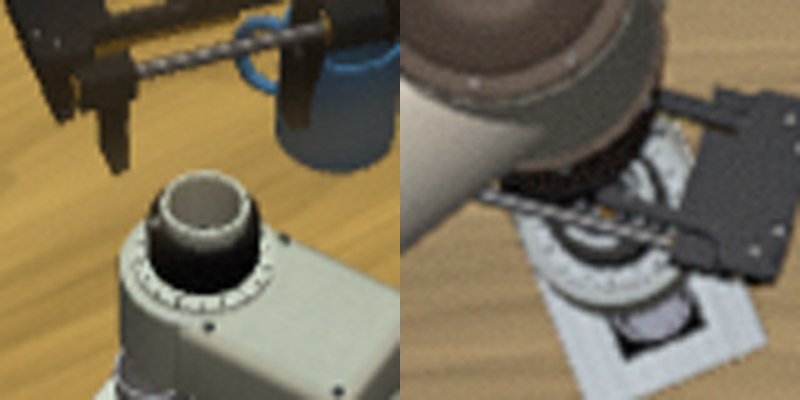

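The fingers straddle the dial as planned, with the throat rim at (203,205) in the left crop. I'll descend, grip and measure any side force.

```bash
cat > a.py <<'E'
import sys
from h import *
n=int(sys.argv[1]) if len(sys.argv)>1 else 3
S=[r.sense()]
for _ in range(n-1): vision.capture("top"); S.append(r.sense())
F=np.mean([s["wrist_force"] for s in S],0);M=np.array([s["moment"] for s in S]);s=S[-1];R=np.array(s["ee_rot"])
y=[np.degrees(np.arctan2(np.array(q["ee_rot"])[1,0],np.array(q["ee_rot"])[0,0])) for q in S]
print("t%.2f tcp %s yaw %.2f F %s Fmean_tool %s Mz %.3f (%s) g %.3f"%(s["time_s"],np.round(np.array(s["tcp_pos"])*1000,1),np.mean(y),np.round(F,1),np.round(R.T@F,1),M[:,2].mean(),np.round(M[:,2],3),s["gripper_width"]))
E
python3 -m jog '{"delta_pos":[[0,0,-20],[0,0,-20],[0,0,-20],[0,0,-20],[0,0,-8],[0,0,0],[0,0,0]],"rot":[[0,0,0],[0,0,0],[0,0,0],[0,0,0],[0,0,0],[0,0,0],[0,0,0]],"grip":[100,100,100,100,100,100,100]}' >/dev/null
python3 a.py 5
python3 -m jog '{"delta_pos":[[0,0,0],[0,0,0],[0,0,0],[0,0,0],[0,0,0],[0,0,0],[0,0,0],[0,0,0]],"rot":[[0,0,0],[0,0,0],[0,0,0],[0,0,0],[0,0,0],[0,0,0],[0,0,0],[0,0,0]],"grip":[60,60,60,60,60,60,60,60]}'
python3 a.py 5
```

```text
t2.40 tcp [491.1 188.4 210.9] yaw -14.54 F [-0.  -0.1  0.1] Fmean_tool [ 0.   0.1 -0.1] Mz 0.001 ([-0.04   0.002 -0.006  0.021  0.03 ]) g 1.004
time_s: 3.07
tcp_pos: [0.4908, 0.1883, 0.2096]
ee_rot: [[0.968, -0.252, 0.001], [-0.252, -0.968, 0.001], [0.0, -0.001, -1.0]]
wrist_force: [0.2, 1.9, -0.1]
gripper_width: 0.681
t3.27 tcp [490.8 188.2 209.6] yaw -14.59 F [ 1.1  2.5 -0.1] Fmean_tool [ 0.4 -2.7  0.1] Mz 0.023 ([-0.01   0.027 -0.012  0.054  0.054]) g 0.679
```

```bash
python3 -m jog '{"delta_pos":[[0,1,0],[0,0,0],[0,0,0]],"rot":[[0,0,0],[0,0,0],[0,0,0]],"grip":[60,60,60]}' >/dev/null
python3 a.py 4
python3 -m jog '{"delta_pos":[[0,0,0],[0,0,0],[0,0,0],[0,0,0],[0,0,0]],"rot":[[0,0,0],[0,0,0],[0,0,0],[0,0,0],[0,0,0]],"grip":[100,100,100,100,100]}' >/dev/null
python3 -m jog '{"delta_pos":[[0,0,0],[0,0,0],[0,0,0],[0,0,0],[0,0,0],[0,0,0],[0,0,0],[0,0,0]],"rot":[[0,0,7],[0,0,7],[0,0,7],[0,0,7],[0,0,7],[0,0,7],[0,0,7],[0,0,7]],"grip":[100,100,100,100,100,100,100,100]}' >/dev/null
python3 -m jog '{"delta_pos":[[0,0,0],[0,0,0],[0,0,0],[0,0,0],[0,0,0]],"rot":[[0,0,7],[0,0,7],[0,0,7],[0,0,7],[0,0,0]],"grip":[100,100,100,100,100]}' >/dev/null
python3 a.py 3
python3 -m jog '{"delta_pos":[[0,0,0],[0,0,0],[0,0,0],[0,0,0],[0,0,0],[0,0,0],[0,0,0],[0,0,0]],"rot":[[0,0,0],[0,0,0],[0,0,0],[0,0,0],[0,0,0],[0,0,0],[0,0,0],[0,0,0]],"grip":[60,60,60,60,60,60,60,60]}' >/dev/null
python3 a.py 4
```

```text
t3.67 tcp [490.7 188.4 209.6] yaw -14.61 F [ 2.8 -1.5 -1.1] Fmean_tool [3.1 0.8 1.1] Mz 0.045 ([0.033 0.059 0.05  0.036]) g 0.686
t5.27 tcp [490.4 188.9 209.4] yaw 69.34 F [-0.2 -0.1  0.1] Fmean_tool [-0.1 -0.1 -0.1] Mz 0.038 ([0.012 0.043 0.058]) g 0.997
t6.08 tcp [492.  188.5 209.6] yaw 69.37 F [ 6.4 -2.7 -2.7] Fmean_tool [-0.3  6.9  2.8] Mz -0.013 ([-0.005 -0.007 -0.032 -0.008]) g 0.687
```

```bash
python3 -m jog '{"delta_pos":[[1.6,-0.4,0],[0,0,0],[0,0,0]],"rot":[[0,0,0],[0,0,0],[0,0,0]],"grip":[60,60,60]}' >/dev/null
python3 a.py 4
python3 -m jog '{"delta_pos":[[0,0,0],[0,0,0]],"rot":[[0,0,-3],[0,0,0]],"grip":[60,60]}' >/dev/null
python3 a.py 3
python3 -m jog '{"delta_pos":[[0,0,0],[0,0,0]],"rot":[[0,0,-3],[0,0,0]],"grip":[60,60]}' >/dev/null
python3 a.py 3
python3 -m jog '{"delta_pos":[[0,0,0],[0,0,0]],"rot":[[0,0,-3],[0,0,0]],"grip":[60,60]}' >/dev/null
python3 a.py 3
python3 -m jog '{"delta_pos":[[0,0,0],[0,0,0]],"rot":[[0,0,-3],[0,0,0]],"grip":[60,60]}' >/dev/null
python3 a.py 3
python3 -m jog '{"delta_pos":[[0,0,0],[0,0,0]],"rot":[[0,0,-3],[0,0,0]],"grip":[60,60]}' >/dev/null
python3 a.py 3
python3 -m jog '{"delta_pos":[[0,0,0],[0,0,0]],"rot":[[0,0,-5],[0,0,0]],"grip":[60,60]}' >/dev/null
python3 a.py 3
```

```text
t6.48 tcp [492.2 188.4 209.5] yaw 69.40 F [ 1.6 -0.4 -0.3] Fmean_tool [0.2 1.7 0.3] Mz -0.026 ([-0.027 -0.035 -0.027 -0.017]) g 0.685
t6.75 tcp [492.2 188.3 209.6] yaw 66.46 F [ 2.1 -1.6 -0.8] Fmean_tool [-0.6  2.6  0.8] Mz 0.141 ([0.156 0.159 0.109]) g 0.682
t7.02 tcp [492.2 188.3 209.6] yaw 63.46 F [ 2.5 -1.9 -0.4] Fmean_tool [-0.5  3.1  0.4] Mz 0.096 ([0.084 0.069 0.136]) g 0.681
t7.28 tcp [492.2 188.3 209.6] yaw 60.47 F [ 2.1 -1.7 -1.1] Fmean_tool [-0.4  2.6  1.1] Mz 0.046 ([0.039 0.065 0.035]) g 0.686
t7.55 tcp [492.2 188.4 209.6] yaw 57.47 F [ 3.1 -1.9 -0.9] Fmean_tool [0.  3.6 0.9] Mz -0.008 ([-0.008  0.027 -0.042]) g 0.687
t7.82 tcp [492.2 188.4 209.6] yaw 54.47 F [ 3.2 -1.2 -1.3] Fmean_tool [0.8 3.3 1.3] Mz -0.105 ([-0.095 -0.123 -0.097]) g 0.680
t8.08 tcp [492.2 188.4 209.6] yaw 49.51 F [ 3.4 -1.9 -1.5] Fmean_tool [0.7 3.8 1.5] Mz -0.096 ([-0.119 -0.092 -0.078]) g 0.683
```

```bash
python3 -m jog '{"delta_pos":[[0,0,0],[0,0,0]],"rot":[[0,0,-2],[0,0,0]],"grip":[60,60]}' >/dev/null
python3 a.py 3
python3 -m jog '{"delta_pos":[[0,0,0],[0,0,0]],"rot":[[0,0,-2],[0,0,0]],"grip":[60,60]}' >/dev/null
python3 a.py 3
python3 -m jog '{"delta_pos":[[0,0,0],[0,0,0]],"rot":[[0,0,-2],[0,0,0]],"grip":[60,60]}' >/dev/null
python3 a.py 3
python3 -m jog '{"delta_pos":[[0,0,0],[0,0,0],[0,0,0]],"rot":[[0,0,-6],[0,0,-6],[0,0,0]],"grip":[60,60,60]}' >/dev/null
python3 a.py 3
python3 -m jog '{"delta_pos":[[0,0,0],[0,0,0]],"rot":[[0,0,-2],[0,0,0]],"grip":[60,60]}' >/dev/null
python3 a.py 3
python3 -m jog '{"delta_pos":[[0,0,0],[0,0,0]],"rot":[[0,0,-1],[0,0,0]],"grip":[60,60]}' >/dev/null
python3 a.py 3
```

```text
t8.35 tcp [492.2 188.2 209.5] yaw 47.55 F [ 3.9 -2.5 -1.2] Fmean_tool [0.8 4.5 1.2] Mz 0.197 ([0.159 0.195 0.238]) g 0.678
t8.62 tcp [492.2 188.3 209.6] yaw 45.50 F [ 4.3 -3.  -1.4] Fmean_tool [0.8 5.1 1.4] Mz 0.120 ([0.09  0.133 0.136]) g 0.683
t8.88 tcp [492.3 188.3 209.6] yaw 43.49 F [ 4.5 -3.1 -1.9] Fmean_tool [1.1 5.3 1.9] Mz 0.061 ([0.038 0.081 0.063]) g 0.684
t9.23 tcp [492.3 188.4 209.6] yaw 31.43 F [ 5.1 -2.8 -1.8] Fmean_tool [2.9 5.  1.8] Mz -0.195 ([-0.227 -0.165 -0.193]) g 0.680
t9.50 tcp [492.3 188.3 209.6] yaw 29.55 F [ 4.8 -3.  -2.1] Fmean_tool [2.7 5.  2.1] Mz -0.060 ([-0.086 -0.018 -0.076]) g 0.680
t9.77 tcp [492.3 188.2 209.6] yaw 28.59 F [ 4.3 -3.  -1.7] Fmean_tool [2.4 4.7 1.7] Mz 0.115 ([0.132 0.083 0.13 ]) g 0.679
```

```bash
python3 -m jog '{"delta_pos":[[0,0,0],[0,0,0]],"rot":[[0,0,-1],[0,0,0]],"grip":[60,60]}' >/dev/null
python3 a.py 3
python3 -m jog '{"delta_pos":[[0,0,0],[0,0,0]],"rot":[[0,0,-1.3],[0,0,0]],"grip":[60,60]}' >/dev/null
python3 a.py 5
```

```text
t10.03 tcp [492.3 188.2 209.6] yaw 27.61 F [ 4.5 -3.3 -1.7] Fmean_tool [2.5 5.  1.7] Mz 0.215 ([0.192 0.215 0.237]) g 0.685
t10.40 tcp [492.3 188.2 209.6] yaw 26.31 F [ 4.9 -3.4 -1.8] Fmean_tool [2.8 5.2 1.8] Mz 0.158 ([0.176 0.138 0.168 0.183 0.127]) g 0.680
```

```bash
python3 -m jog '{"delta_pos":[[0,0,0],[0,0,0],[0,0,0]],"rot":[[0,0,-7],[0,0,-7],[0,0,0]],"grip":[60,60,60]}' >/dev/null
python3 a.py 3
python3 -m jog '{"delta_pos":[[0,0,0],[0,0,0]],"rot":[[0,0,-2.5],[0,0,0]],"grip":[60,60]}' >/dev/null
python3 a.py 3
python3 -m jog '{"delta_pos":[[0,0,0],[0,0,0]],"rot":[[0,0,-2],[0,0,0]],"grip":[60,60]}' >/dev/null
python3 a.py 4
python3 -m jog '{"delta_pos":[[0,0,0],[0,0,0]],"rot":[[0,0,-1.3],[0,0,0]],"grip":[60,60]}' >/dev/null
python3 a.py 5
```

```text
t10.75 tcp [492.3 188.3 209.6] yaw 12.15 F [ 4.6 -3.  -1.9] Fmean_tool [3.9 3.9 1.9] Mz -0.178 ([-0.237 -0.117 -0.178]) g 0.685
t11.02 tcp [492.3 188.2 209.6] yaw 9.73 F [ 4.9 -3.4 -2. ] Fmean_tool [4.3 4.2 2. ] Mz -0.113 ([-0.153 -0.086 -0.101]) g 0.681
t11.33 tcp [492.3 188.1 209.6] yaw 7.80 F [ 4.4 -3.9 -1.8] Fmean_tool [3.8 4.5 1.8] Mz 0.152 ([0.182 0.092 0.143 0.191]) g 0.681
t11.70 tcp [492.3 188.1 209.6] yaw 6.51 F [ 4.5 -4.1 -2. ] Fmean_tool [4.  4.6 2. ] Mz 0.180 ([0.189 0.204 0.176 0.195 0.137]) g 0.679
```

```bash
python3 -m jog '{"delta_pos":[[0,0,0],[0,0,0]],"rot":[[0,0,-1],[0,0,0]],"grip":[60,60]}' >/dev/null
python3 a.py 5
```

```text
t12.07 tcp [492.3 188.1 209.6] yaw 5.50 F [ 4.3 -3.6 -1.8] Fmean_tool [3.9 3.9 1.8] Mz 0.136 ([0.108 0.146 0.156 0.154 0.115]) g 0.684
```

Dropping, so this is another ordinary click. On to notch 4, at about -11°.

```bash
python3 -m jog '{"delta_pos":[[0,0,0],[0,0,0],[0,0,0]],"rot":[[0,0,-7],[0,0,-6.5],[0,0,0]],"grip":[60,60,60]}' >/dev/null
python3 a.py 3
python3 -m jog '{"delta_pos":[[0,0,0],[0,0,0]],"rot":[[0,0,-2.5],[0,0,0]],"grip":[60,60]}' >/dev/null
python3 a.py 3
python3 -m jog '{"delta_pos":[[0,0,0],[0,0,0]],"rot":[[0,0,-2],[0,0,0]],"grip":[60,60]}' >/dev/null
python3 a.py 4
python3 -m jog '{"delta_pos":[[0,0,0],[0,0,0]],"rot":[[0,0,-1.3],[0,0,0]],"grip":[60,60]}' >/dev/null
python3 a.py 5
```

```text
t12.42 tcp [492.3 188.2 209.6] yaw -8.15 F [ 4.7 -3.7 -1.5] Fmean_tool [5.2 3.  1.5] Mz -0.167 ([-0.142 -0.193 -0.165]) g 0.686
t12.68 tcp [492.3 188.1 209.6] yaw -10.56 F [ 4.8 -3.7 -2.1] Fmean_tool [5.4 2.8 2.1] Mz -0.013 ([-0.028 -0.009 -0.003]) g 0.688
t13.00 tcp [492.3 188.  209.6] yaw -12.48 F [ 4.4 -4.1 -1.4] Fmean_tool [5.2 3.1 1.4] Mz 0.240 ([0.263 0.246 0.271 0.178]) g 0.685
t13.37 tcp [492.3 187.9 209.6] yaw -13.77 F [ 4.7 -4.6 -2. ] Fmean_tool [5.6 3.3 2. ] Mz 0.285 ([0.238 0.276 0.298 0.293 0.321]) g 0.684
```

At about 3° past the notch the moment is 0.285 N·m and still rising, where a normal click would read about 0.16 and be falling. So this is the stop, with its notch at yaw ≈ -10.7. I'll now turn back 120° to yaw ≈ 109.3.

```bash
python3 -m jog '{"delta_pos":[[0,0,0],[0,0,0]],"rot":[[0,0,3],[0,0,0]],"grip":[60,60]}' >/dev/null
python3 a.py 3
python3 -m jog '{"delta_pos":[[0,0,0],[0,0,0],[0,0,0],[0,0,0],[0,0,0],[0,0,0],[0,0,0],[0,0,0],[0,0,0],[0,0,0]],"rot":[[0,0,6],[0,0,6],[0,0,6],[0,0,6],[0,0,6],[0,0,6],[0,0,6],[0,0,6],[0,0,6],[0,0,3]],"grip":[60,60,60,60,60,60,60,60,60,60]}' >/dev/null
python3 a.py 3
python3 -m jog '{"delta_pos":[[0,0,0],[0,0,0]],"rot":[[0,0,3],[0,0,0]],"grip":[60,60]}' >/dev/null
python3 a.py 3
```

```text
t13.63 tcp [492.3 188.1 209.6] yaw -10.78 F [ 4.2 -3.5 -1.7] Fmean_tool [4.8 2.7 1.7] Mz 0.030 ([0.049 0.006 0.037]) g 0.678
t14.57 tcp [492.2 188.3 209.6] yaw 46.42 F [ 4.3 -2.7 -1.9] Fmean_tool [1.  5.  1.9] Mz 0.119 ([0.123 0.123 0.112]) g 0.684
t14.83 tcp [492.2 188.4 209.6] yaw 49.14 F [ 4.5 -2.5 -1.8] Fmean_tool [1.  5.  1.8] Mz 0.032 ([-0.004  0.078  0.023]) g 0.683
```

```bash
python3 -m jog '{"delta_pos":[[0,0,0],[0,0,0],[0,0,0],[0,0,0],[0,0,0],[0,0,0],[0,0,0],[0,0,0],[0,0,0],[0,0,0]],"rot":[[0,0,6],[0,0,6],[0,0,6],[0,0,6],[0,0,6],[0,0,6],[0,0,6],[0,0,6],[0,0,6],[0,0,3]],"grip":[60,60,60,60,60,60,60,60,60,60]}' >/dev/null
python3 a.py 3
python3 -m jog '{"delta_pos":[[0,0,0],[0,0,0],[0,0,0]],"rot":[[0,0,3],[0,0,0],[0,0,0]],"grip":[60,60,60]}' >/dev/null
python3 a.py 4; python3 s.py
```

```text
t15.77 tcp [491.9 188.4 209.6] yaw 106.27 F [ 3.1 -2.5 -1. ] Fmean_tool [-3.2  2.3  1. ] Mz 0.182 ([0.111 0.262 0.174]) g 0.681
t16.17 tcp [491.9 188.4 209.6] yaw 108.92 F [ 2.3 -2.2 -0.7] Fmean_tool [-2.8  1.4  0.7] Mz 0.022 ([ 0.046  0.035 -0.034  0.041]) g 0.683
t16.17 tcp [491.9 188.4 209.6] yaw 108.94 F [ 2.1 -2.6  0.3] M [-0.6   -0.809  0.041] g 0.683 J1 38.6 J6 160.3 tilt [-0.  0.]
```

```bash
python3 -m jog '{"delta_pos":[[0,0,0],[0,0,0],[0,0,0],[0,0,0],[0,0,0],[0,0,20],[0,0,30],[0,0,30],[0,0,10],[0,0,0]],"rot":[[0,0,0],[0,0,0],[0,0,0],[0,0,0],[0,0,0],[0,0,0],[0,0,0],[0,0,0],[0,0,0],[0,0,0]],"grip":[100,100,100,100,100,100,100,100,100,100]}' 
python3 -m jog '{"delta_pos":[[3,-32,0],[3,-32,0],[3,-32,0],[3,-32,0],[3,-32,0],[3,-32,0],[3,-32,0],[3,-32,0],[3,-32,0],[3,-32,0]],"rot":[[0,0,-7],[0,0,-7],[0,0,-7],[0,0,-7],[0,0,-7],[0,0,-7],[0,0,-7],[0,0,-7],[0,0,-7],[0,0,-7]],"grip":[100,100,100,100,100,100,100,100,100,100]}' >/dev/null
python3 -m jog '{"delta_pos":[[2,-34,0],[0,-34,0],[0,0,0],[0,0,0],[0,0,0]],"rot":[[0,0,-7],[0,0,-7],[0,0,-7],[0,0,0],[0,0,0]],"grip":[100,100,100,100,100]}' >/dev/null
python3 s.py
python3 - <<'E'
from h import *
c=cap("scene");t=cap("top")
def cr(c,p,w=20):
    x,y=[int(round(v)) for v in proj(c,p)]; print(x,y); return cv2.resize(c["frame"][y-w:y+w,x-w:x+w,::-1],(400,400),interpolation=cv2.INTER_CUBIC)
cv2.imwrite("pics/after.png",np.hstack([cr(c,[.492,.188,.215]),cr(t,[.492,.188,.215])]))
# knob, two views: predicted knob pixel crops
cv2.imwrite("pics/lid.png",np.hstack([cr(c,[.524,-.2,.03],30),cr(t,[.524,-.2,.03],30)]))
E
```

```text
time_s: 17.0
tcp_pos: [0.4933, 0.1892, 0.3029]
ee_rot: [[-0.326, 0.945, 0.006], [0.945, 0.326, 0.004], [0.002, 0.007, -1.0]]
wrist_force: [0.4, 0.2, -0.4]
gripper_width: 1.002
t18.25 tcp [ 523.5 -199.6  297.9] yaw 18.13 F [-0.1 -0.1 -0.7] M [-0.008 -0.012  0.021] g 1.001 J1 -4.3 J6 112.5 tilt [-0.003  0.001]
323 163
285 214
206 279
426 214
```

View pics/after.png

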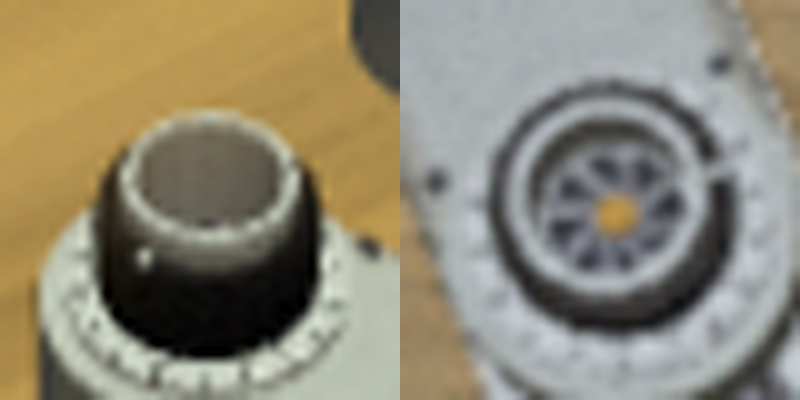

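View pics/lid.png

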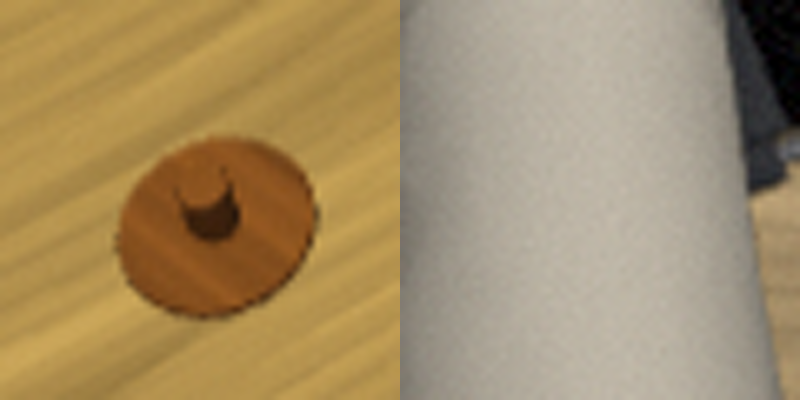

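Run:
```python
from h import *
import pickle
t=pickle.load(open("top0.pkl","rb"));s=pickle.load(open("scene0.pkl","rb"))
for nm,c,m,k in(("top",t,(295.5,210.7),(286.1,213.4)),("scene",s,(317,168.3),(323.4,159.8))):
    q=plane(c,*m,.215)-plane(c,*k,.225); print(nm,np.hypot(*q[:2]),np.degrees(np.arctan2(q[1],q[0])))
print("lid disc scene",plane(s,208.2,282.7,.011),"knob scene",plane(s,206.1,275.6,.044))
# top: disc centre with looser mask
h=cv2.cvtColor(t["frame"],cv2.COLOR_RGB2HSV); f=t["frame"].astype(int)
m=((f[:,:,1]<115)).astype(np.uint8)*255; w=np.zeros_like(m); w[195:236,405:446]=255; m&=w
cs,_=cv2.findContours(m,cv2.RETR_EXTERNAL,cv2.CHAIN_APPROX_NONE); c=max(cs,key=cv2.contourArea); e=cv2.fitEllipse(c); print(e,"top disc",plane(t,*e[0],.012))
```

```text
top 0.02321248076417903 -68.97270925727945
scene 0.02674000748036932 -72.34899442997305
lid disc scene [ 0.52537334 -0.19891839  0.011     ] knob scene [ 0.5228822  -0.19696141  0.044     ]
((425.135009765625, 215.0501708984375), (25.889480590820312, 26.989166259765625), 129.7058868408203) top disc [ 0.52430328 -0.20084637  0.012     ]
```

The mark now sits about 40° from its start (4 clicks cw, 6 ccw), as expected. The lid is at about (524,-199), directly below the tool. I'll descend and grip the knob.

```bash
python3 -m jog '{"delta_pos":[[0,0,-34],[0,0,-34],[0,0,-34],[0,0,-34],[0,0,-34],[0,0,-34],[0,0,-30],[0,0,-12],[0,0,-8],[0,0,0]],"rot":[[0,0,0],[0,0,0],[0,0,0],[0,0,0],[0,0,0],[0,0,0],[0,0,0],[0,0,0],[0,0,0],[0,0,0]],"grip":[100,100,100,100,100,100,60,60,60,60]}' >/dev/null
python3 s.py
python3 -m jog '{"delta_pos":[[0,0,0],[0,0,0],[0,0,0],[0,0,0],[0,0,0],[0,0,0],[0,0,0],[0,0,0],[0,0,0],[0,0,0]],"rot":[[0,0,0],[0,0,0],[0,0,0],[0,0,0],[0,0,0],[0,0,0],[0,0,0],[0,0,0],[0,0,0],[0,0,0]],"grip":[40,30,20,15,15,15,15,15,15,15]}' >/dev/null
python3 s.py
```

```text
t19.18 tcp [ 523.4 -198.5   44. ] yaw 18.15 F [-0.2  0.6  0.5] M [-0.06  -0.038  0.022] g 0.779 J1 -4.2 J6 112.4 tilt [-0.003  0.   ]
t20.02 tcp [ 524.2 -199.6   45.8] yaw 18.01 F [-0.5  1.3  1.5] M [-0.017  0.155  0.047] g 0.219 J1 -4.3 J6 112.3 tilt [ 0. -0.]
```

```bash
python3 -m jog '{"delta_pos":[[0,0,15],[0,0,33],[0,0,36],[0,0,36],[0,0,36],[0,0,36],[0,0,36],[0,0,30],[0,0,10],[0,0,0]],"rot":[[0,0,0],[0,0,0],[0,0,0],[0,0,0],[0,0,0],[0,0,0],[0,0,0],[0,0,0],[0,0,0],[0,0,0]],"grip":[15,15,15,15,15,15,15,15,15,15]}' >/dev/null
python3 s.py
python3 -m jog '{"delta_pos":[[-2,20,0],[-3,35,0],[-3,35,0],[-3,35,0],[-3,35,0],[-3,35,0],[-3,35,0],[-3,35,0],[-3,35,0],[-3,35,0]],"rot":[[0,0,0],[0,0,0],[0,0,0],[0,0,0],[0,0,0],[0,0,0],[0,0,0],[0,0,0],[0,0,0],[0,0,0]],"grip":[15,15,15,15,15,15,15,15,15,15]}' >/dev/null
python3 -m jog '{"delta_pos":[[-3,33,0],[0,20,0],[0,0,0],[0,0,0],[0,0,0]],"rot":[[0,0,0],[0,0,0],[0,0,0],[0,0,0],[0,0,0]],"grip":[15,15,15,15,15]}' >/dev/null
python3 s.py
python3 - <<'E'
from h import *
c=cap("scene")
x,y=[int(round(v)) for v in proj(c,[.492,.188,.25])]; print(x,y)
save(c,"place.png",(x-35,y-35,x+35,y+35),8)
p=r.sense()["tcp_pos"]; print("expected lid disc centre px",proj(c,[p[0],p[1],p[2]-.0315]),"plug foot",proj(c,[p[0],p[1],p[2]-.0458]),"rim",proj(c,[.4922,.1884,.225]))
E
```

```text
t20.85 tcp [ 525.1 -199.8  316.5] yaw 18.00 F [-0.2 -0.8 -0.3] M [-0.058 -0.006  0.023] g 0.222 J1 -4.3 J6 112.3 tilt [ 0.006 -0.001]
t22.10 tcp [491.4 187.8 311.6] yaw 17.99 F [ 0.5  0.1 -1.1] M [-0.056 -0.041 -0.011] g 0.221 J1 38.6 J6 69.4 tilt [-0.003 -0.002]
324 153
expected lid disc centre px (np.float64(323.64185409465597), np.float64(144.83700002521323)) plug foot (np.float64(323.5162136246512), np.float64(148.90277537377838)) rim (np.float64(323.57168863043387), np.float64(160.19700414813988))
```

View pics/place.png

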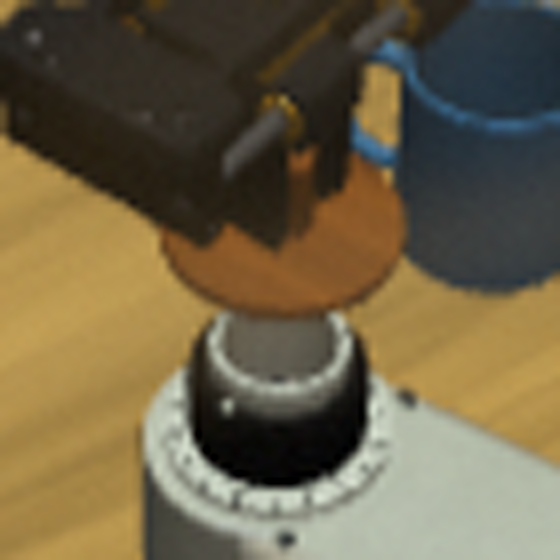

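The lid hangs level, with its disc centred at px ≈323.9 against the rim's ≈323.7. I'll lower it.

```bash
python3 -m jog '{"delta_pos":[[0.6,0.4,-10],[0,0,-15],[0,0,-10],[0,0,-3],[0,0,0],[0,0,0]],"rot":[[0,0,0],[0,0,0],[0,0,0],[0,0,0],[0,0,0],[0,0,0]],"grip":[15,15,15,15,15,15]}' >/dev/null
python3 a.py 4
python3 -m jog '{"delta_pos":[[0,0,-3],[0,0,-3],[0,0,0],[0,0,0]],"rot":[[0,0,0],[0,0,0],[0,0,0],[0,0,0]],"grip":[15,15,15,15]}' >/dev/null
python3 a.py 4
```

```text
t22.80 tcp [493.1 188.9 276.3] yaw 17.99 F [-0.4  0.  -0.4] Fmean_tool [-0.4 -0.1  0.4] Mz -0.020 ([-0.016 -0.013 -0.016 -0.034]) g 0.221
t23.28 tcp [492.8 188.9 269.6] yaw 18.01 F [ 0.  -0.1 -0.7] Fmean_tool [0.  0.1 0.7] Mz 0.014 ([ 0.057 -0.016 -0.006  0.022]) g 0.219
```

```bash
python3 -m jog '{"delta_pos":[[-0.5,-0.4,-1.5],[0,0,-1.5],[0,0,0],[0,0,0]],"rot":[[0,0,0],[0,0,0],[0,0,0],[0,0,0]],"grip":[15,15,15,15]}' >/dev/null
python3 a.py 4
python3 -m jog '{"delta_pos":[[0,0,-1.5],[0,0,-1],[0,0,0],[0,0,0]],"rot":[[0,0,0],[0,0,0],[0,0,0],[0,0,0]],"grip":[15,15,15,15]}' >/dev/null
python3 a.py 4
```

```text
t23.77 tcp [492.2 188.4 266.6] yaw 18.00 F [-0.   0.2 -0.9] Fmean_tool [ 0.  -0.2  0.9] Mz 0.010 ([-0.032 -0.034  0.045  0.059]) g 0.223
t24.25 tcp [492.2 188.4 264.1] yaw 18.00 F [-0.2 -0.  -0.7] Fmean_tool [-0.2 -0.   0.7] Mz -0.020 ([-0.057  0.001 -0.039  0.016]) g 0.217
```

```bash
python3 -m jog '{"delta_pos":[[0,0,-1.2],[0,0,0],[0,0,0]],"rot":[[0,0,0],[0,0,0],[0,0,0]],"grip":[15,15,15]}' >/dev/null
python3 a.py 4
python3 -m jog '{"delta_pos":[[0,0,-1.2],[0,0,0],[0,0,0]],"rot":[[0,0,0],[0,0,0],[0,0,0]],"grip":[15,15,15]}' >/dev/null
python3 a.py 4
```

```text
t24.65 tcp [492.2 188.4 262.8] yaw 18.00 F [-0.1  0.1 -0.6] Fmean_tool [-0.1 -0.2  0.6] Mz 0.011 ([ 0.002  0.042 -0.037  0.037]) g 0.223
t25.05 tcp [492.2 188.4 262.7] yaw 18.02 F [-3.1  0.2  5.6] Fmean_tool [-2.9 -1.1 -5.6] Mz -0.017 ([ 0.    -0.039 -0.003 -0.028]) g 0.216
```

Contact is at 262.7 mm, exactly where I predicted it would seat. I'll release, rise clear and check.

```bash
python3 -m jog '{"delta_pos":[[0,0,0.8],[0,0,0],[0,0,0],[0,0,0],[0,0,0],[0,0,0],[0,0,0],[0,0,10],[0,0,30],[0,0,30]],"rot":[[0,0,0],[0,0,0],[0,0,0],[0,0,0],[0,0,0],[0,0,0],[0,0,0],[0,0,0],[0,0,0],[0,0,0]],"grip":[15,30,45,60,60,60,60,60,60,60]}'
python3 -m jog '{"delta_pos":[[0,0,20],[0,-20,0],[0,-35,0],[0,-40,0],[0,-40,0],[0,-40,0],[0,-40,0],[0,-20,0],[0,0,0],[0,0,0]],"rot":[[0,0,0],[0,0,0],[0,0,0],[0,0,0],[0,0,0],[0,0,0],[0,0,0],[0,0,0],[0,0,0],[0,0,0]],"grip":[60,60,60,60,60,60,60,60,60,60]}' >/dev/null
python3 s.py
python3 - <<'E'
from h import *
c=cap("scene");t=cap("top")
print("disc px expected",proj(c,[.492,.188,.228]),proj(t,[.492,.188,.228]))
def cr(c,p,w=30):
    x,y=[int(round(v)) for v in proj(c,p)]; print(x,y); return cv2.resize(c["frame"][y-w:y+w,x-w:x+w,::-1],(400,400),interpolation=cv2.INTER_CUBIC)
a=np.hstack([cr(c,[.492,.188,.225]),cr(t,[.492,.188,.225])])
b=cv2.resize(np.hstack([c["frame"],t["frame"]])[:,:,::-1],(800,250)); cv2.imwrite("pics/final.png",np.hstack([a]) if 0 else np.vstack([cv2.resize(a,(640,320)),cv2.resize(b,(640,200))]))
E
```

```text
time_s: 25.88
tcp_pos: [0.4917, 0.188, 0.3329]
ee_rot: [[0.951, 0.309, -0.002], [0.309, -0.951, -0.002], [-0.003, 0.001, -1.0]]
wrist_force: [1.1, 0.1, 0.1]
gripper_width: 0.599
t26.72 tcp [492.2 -47.6 353.2] yaw 17.86 F [ 0.6  0.1 -0.6] M [-0.056 -0.02   0.011] g 0.602 J1 13.3 J6 94.5 tilt [0.001 0.   ]
disc px expected (np.float64(323.42686131484373), np.float64(159.41386872094077)) (np.float64(284.490185366257), np.float64(213.04995135435445))
323 160
285 213
```

View pics/final.png

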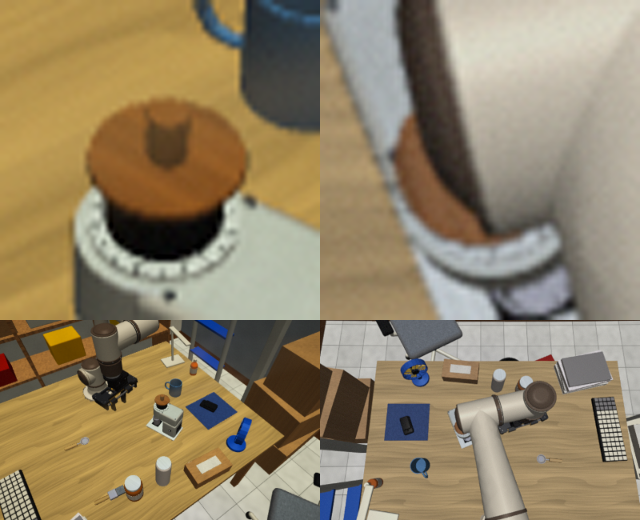

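The lid sits level and centred on the rim, with its disc centre at about (323.7,159.5) against a predicted (323.4,159.4). The bystanders look undisturbed and the arm is clear, so I'll hand in.

```bash
python3 -c "
from station import finish_job
print(finish_job())"
```

```text
the job is handed in; nothing more can be done
None
```

The grind dial is zeroed and set six clicks open, the lid is back on the throat, and the job is handed in at about 27 s of the 72 s allowed.

- **Finding the stop:** I turned the dial clockwise. It passed ordinary clicks, peaking at about 0.2 N·m and then dropping. At the fourth notch the moment kept rising, to 0.285 N·m about 3° past it, so I stopped there, well short of the 8.6° (0.15 rad) where the burrs are forced.
- **Setting the clicks:** I turned back 120° counter-clockwise, with the moment near zero at the notch both halfway and at the end. The net turn should be 40°. The mark moved by 39° in the scene view and 44° in the top view, both much closer to 40° than to a click more or less.
- **Lid:** Contact came at the predicted height (TCP at 262.7 mm) with 5.6 N. After release the scene view showed it level and centred on the rim to within about a pixel.
- **Other objects:** Nothing else appeared to have moved in the overview pictures. I judged that by eye and did not measure it, and the arm hid part of the last top view.
- **Disagreement:** The two cameras differed by about 4 mm on the dial's position, so I took its axis from the side forces while gripping it.

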